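# Dock the lit gadgets in the charging caddy

### The arm

A 7-joint arm with a two-finger parallel gripper is mounted at the origin on the work surface. World frame = base frame: x ahead of the robot, y to its left, z up, the work surface at z = 0. Lengths are in m, angles in rad, forces in N, time in s.
With the tool pointing down it reaches from about 0.4 to 0.9 m from the base axis. Payload 5.6 kg.
Tool frame: the origin (TCP) lies midway between the tips of the shut fingers; the grasp point (between the pads) lies 19 mm behind it; y points along the fingers, z is the direction in which the jaws open and shut, and the axes are right-handed (so a half turn about y gives the same grasp; the last joint's range is limited). The gripper opens to 92 mm and grips with 3 to 60 N. Pads are 20 mm wide; open, the fingers measure 128 mm over their backs; the gripper's body (75 mm by 189 mm) begins 69 mm behind the grasp point.
Start: joints at [-1.176, 0.468, -0.012, 1.603, 0.006, 1.071, -0.056], TCP at [0.276, 0.589, 0.215] pointing down, gripper open.
Joint ranges: [-2.53, 2.53], [-0.31, 2.02], [-1.57, 1.55], [0.28, 2.44], [-1.29, 4.43], [0.15, 1.84], [-2.92, 2.92]. Speed limits (rad/s): [2.57, 2.57, 3.14, 3.14, 3.14, 3.14, 3.14].

### API

Orientations are given as a 3x3 rotation matrix whose columns are the frame's x, y, z axes.
In Python, from station import env, effector, solver, viewer, workorder, search_frame, tip_of gives the robot as it stands. Calls block until the motion is done:
- env.reach(position, orientation): joint-space move of the TCP to a pose.
- env.movel(position, frame=None, rate=0.15): straight line of the TCP; frame=None keeps the orientation; rate is the mean speed in m/s.
- env.goto_joints(angles): joint-space move.
- effector.release() and effector.grasp(squeeze=None): open the fingers fully, or close them until they stop; squeeze is the grip in N (None keeps the last).
- env.pause(seconds).
- solver.inverse_kinematics(position, orientation): joint angles nearest the present ones, or None.
- env.sense(): the state.
- viewer.read_camera(name): name is "side" or "top"; returns (picture, depth): 480x640x3 uint8, red, green, blue; 480x640 float32, m along the optical axis (not along the pixel's ray), 0 where there is no reading.
- viewer.camera_info(name): a dict with "intrinsics" (3x3 intrinsics, pixels), "eye" and "rotation" of the camera in the world. Camera axes: x right, y up, looking along -z (the intrinsics and any distortion apply to the point x, -y, -z); pixel columns grow to the right and rows downward; lengths in m; the calibration is good to about 2 mm. A picture is of the moment at which its call begins. camera_info takes no time and is no camera call.
A pose or a line that the arm cannot do raises env.PlanningError and nothing moves.
- workorder.finish_job(): hands the job in, once; it reports no verdict.
Trained networks look in the newest picture that a camera, given by its name, has taken for a name from the list of things; names that differ only in an ending like _2 or _b are one class to them, and where a whole thing is asked for, a point or a joint stands for the part that bears it (a point fixed in the world has none). Each returns a list of dicts, best first, with "score" (0 to 1); they miss things now and then, are a little off and sometimes report something else, mostly with a low value. They report only what shows in the picture. A call takes as long as a camera call. They do not tell look-alikes from the thing itself.
- search_frame(camera, name): "at" ([x, y, z] in m, in world coordinates, good to about 4 mm: the middle of the surface that is visible of it).
- tip_of(camera, name): "at" ([x, y, z] in m, in world coordinates, good to about 4 mm: a listed point, or the origin of a listed thing).
The state is a dict: "t": time; "joint_positions": joint angles; "joint_velocities": joint speeds; "tau": joint torques, N m; "ee_pos": TCP position; "tcp_rot": TCP orientation; "wrist_force": force on the tool from outside, world axes, zero at the start; "moment": the same for the moment, N m; "gripper_width": finger opening in m.
Only numpy, scipy, OpenCV 4.12 (cv2) and the standard library are available. Lean on these libraries where they do the work, as an engineer would, in place of code of your own. Each camera call takes 0.05 s, during which the arm holds its last target. There are 200 camera calls.

### The job

Put the desk away for the night: set the four lit gadgets (mouse, earbud case, dial and power bank) in the charging caddy, each flat and centred in the bay whose border has the colour of the gadget's own light, with its long side along the bay's long side (either way round; the round dial may sit at any angle). Leave the unlit mouse and the unlit case where they are.

Things in the scene. Friction and masses are not known exactly. Their poses are not given: they have to be found in the camera images.
- mouse: Black computer mouse, 105 mm long (own x, button end at +x), 60 mm wide (y), 38 mm high; the straight sides are 60 mm apart from the underside up to 24 mm, above that it steps in. Lit: BLUE wheel, round emblem and side strips. Origin at the centre of the underside, z up. Loose, on the white desk at the start. About 90 g.
- case: Mid-grey earbud charging case, a rounded box 64 mm (own x) x 46 mm (y) x 26 mm high (edges rounded 9 mm). Lit: bright GREEN bar along the middle of its lid. Origin at the centre of the underside, z up. Loose, on the white desk at the start. About 60 g.
- dial: Black round control dial (puck), 54 mm diameter, 30 mm high, its top a YELLOW lit ring around a silver cap. Origin at the centre of the underside, z up. Loose, on the white desk at the start. About 150 g; round, so its yaw does not matter.
- power_bank: Flat black power bank, 100 mm (own x) x 52 mm (y) x 20 mm high, RED lit bar along the middle of its top. Origin at the centre of the underside, z up. Loose, on the white desk at the start. About 200 g.
- unlit_mouse: Black computer mouse, 105 mm long (own x, button end at +x), 60 mm wide (y), 38 mm high; the straight sides are 60 mm apart from the underside up to 24 mm, above that it steps in. Unlit look-alike: wheel, emblem and strips are dull grey. Must stay where it is. Origin at the centre of the underside, z up. Loose, on the white desk at the start.
- unlit_case: Mid-grey earbud charging case, a rounded box 64 mm (own x) x 46 mm (y) x 26 mm high (edges rounded 9 mm). Unlit look-alike: the bar on its lid is dark grey. Must stay where it is. Origin at the centre of the underside, z up. Loose, on the white desk at the start.
- bay_blue: Fixed flat bay, blue border 10 mm wide round a dark grey pad: 124 mm along own x, 100 mm along y. Origin: centre of its top, 8 mm above the desk, z up; no lip. One of four in a 2 x 2 block (centres 138 mm apart in x, 128 mm in y, all turned alike, colours in any order) on a black tray 300 x 290 mm with a thin rim 12 mm above the desk.
- bay_green: Fixed flat bay, green border 10 mm wide round a dark grey pad: 124 mm along own x, 100 mm along y. Origin: centre of its top, 8 mm above the desk, z up; no lip. One of four in a 2 x 2 block (centres 138 mm apart in x, 128 mm in y, all turned alike, colours in any order) on a black tray 300 x 290 mm with a thin rim 12 mm above the desk.
- bay_yellow: Fixed flat bay, yellow border 10 mm wide round a dark grey pad: 124 mm along own x, 100 mm along y. Origin: centre of its top, 8 mm above the desk, z up; no lip. One of four in a 2 x 2 block (centres 138 mm apart in x, 128 mm in y, all turned alike, colours in any order) on a black tray 300 x 290 mm with a thin rim 12 mm above the desk.
- bay_red: Fixed flat bay, red border 10 mm wide round a dark grey pad: 124 mm along own x, 100 mm along y. Origin: centre of its top, 8 mm above the desk, z up; no lip. One of four in a 2 x 2 block (centres 138 mm apart in x, 128 mm in y, all turned alike, colours in any order) on a black tray 300 x 290 mm with a thin rim 12 mm above the desk.
Not all that is in view belongs to the job. What is shaped like the dial but pink is not meant. Leave any turquoise look-alike of the mouse alone.

How it is judged:
By the outcome, as a careful person would: the job done as asked, in the order asked, and still so for the second after the job is handed in, with the robot touching nothing.
It also fails if it takes over 102 s, if anything falls off the work surface, if the arm or the gripper's body presses on something with over 40 N, if the wrist force passes 120 N, or if a joint passes its speed limit or range.

## Working session

There is one attempt and no reset: what is moved stays moved. The work goes in short steps, each a Python script; the robot and the scene stay as the last script left them, time stands still between calls to the robot, and variables do not carry over. Pictures are saved under pics/ and viewed, about 12 in all and at most 16, crops included, and the job is handed in when it is done.

```bash
mkdir -p pics
python3 - <<'E'
from station import env,viewer
import cv2,numpy as np
for n in("top","side"):
    p,d=viewer.read_camera(n); cv2.imwrite(f"pics/{n}0.png",p[:,:,::-1]); np.savez(f"pics/{n}0.npz",p=p,d=d)
    c=viewer.camera_info(n); print(n,c)
s=env.sense(); print(s["t"],s["tcp_rot"],s["gripper_width"])
E
```

```text
top {'intrinsics': array([[494.80609651,   0.        , 313.10173499],
       [  0.        , 494.80609651, 229.2411201 ],
       [  0.        ,   0.        ,   1.        ]]), 'eye': array([ 0.24904421, -0.02621183,  1.01170168]), 'rotation': array([[-0.13444417,  0.97063137, -0.19949816],
       [-0.99091195, -0.13082148,  0.03129303],
       [ 0.00427535,  0.20189228,  0.9793984 ]])}
side {'intrinsics': array([[540.02645251,   0.        , 307.33399211],
       [  0.        , 540.02645251, 243.68491797],
       [  0.        ,   0.        ,   1.        ]]), 'eye': array([-0.09140608, -0.78210893,  0.56061618]), 'rotation': array([[ 0.81598172,  0.27085334, -0.51069786],
       [-0.57792812,  0.40231906, -0.71002709],
       [ 0.01315028,  0.87451578,  0.48481876]])}
0.1 [[ 9.05666604e-01 -5.52157532e-04  4.23990210e-01]
 [-4.23990554e-01 -1.45653099e-03  9.05665440e-01]
 [ 1.17484886e-04 -9.99998787e-01 -1.55324105e-03]] 0.0921767050393329
```

View pics/top0.png

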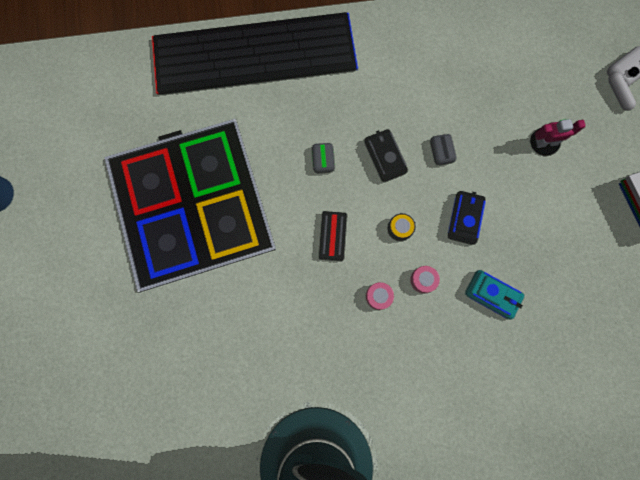

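View pics/side0.png

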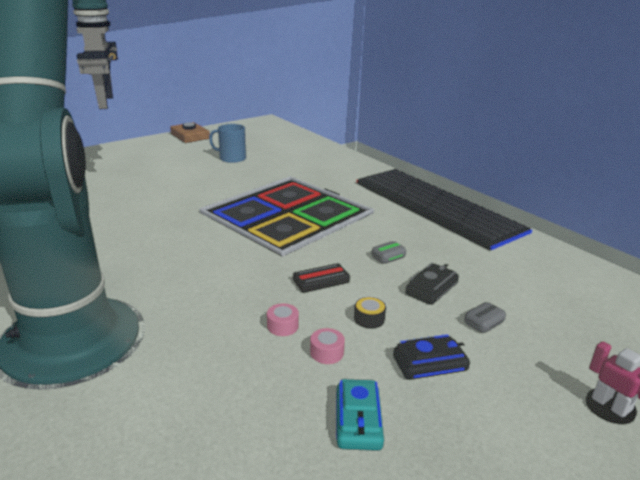

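The top picture shows these candidates:
- **Mouse:** lit blue at (467,218). The look-alikes are unlit at (385,155) and turquoise at (496,295).
- **Case:** green at (322,157), with the unlit one at (443,149).
- **Dial:** yellow at (401,226), with pink ones at (379,296) and (425,279).
- **Power bank:** (333,236).
- **Bays:** red (151,181), green (209,163), blue (167,242), yellow (227,224).

Next I measure them and check the choice in a close crop.

```bash
cat > h.py <<'E'
import numpy as np,cv2
from station import env,effector,solver,viewer,workorder,search_frame,tip_of
def world(cam,d):
    c=viewer.camera_info(cam);K=c["intrinsics"];v,u=np.mgrid[:480,:640]
    P=np.stack([(u-K[0,2])/K[0,0]*d,-(v-K[1,2])/K[1,1]*d,-d],-1)
    W=P@c["rotation"].T+c["eye"]; W[d<=0]=np.nan; return W
def onplane(cam,uv,z):
    c=viewer.camera_info(cam);K=c["intrinsics"];uv=np.atleast_2d(uv).astype(float)
    r=np.c_[(uv[:,0]-K[0,2])/K[0,0],-(uv[:,1]-K[1,2])/K[1,1],-np.ones(len(uv))]@c["rotation"].T
    return (c["eye"]+r*((z-c["eye"][2])/r[:,2])[:,None])[:,:2]
def rect(xy):
    (cx,cy),(w,h),a=cv2.minAreaRect((xy*1000).astype(np.float32))
    if w<h: w,h,a=h,w,a+90
    return np.array([cx,cy])/1000,(w,h),(a+90)%180-90
SEED=dict(mouse=((467,218),.038),case=((322,157),.026),dial=((401,226),.030),power_bank=((333,236),.020),
 unlit_mouse=((385,155),.038),unlit_case=((443,149),.026),pink1=((379,296),.03),pink2=((425,279),.03),turq=((496,295),.038))
def comp(W,seed,lo,hi=.06):
    m=((W[...,2]>lo)&(W[...,2]<hi)).astype(np.uint8); n,l=cv2.connectedComponents(m,connectivity=4)
    k=l[seed[1]-3:seed[1]+4,seed[0]-3:seed[0]+4].ravel();k=k[k>0]
    return l==np.bincount(k).argmax() if len(k) else m*0>0
COL=dict(red=lambda h:(h<8)|(h>172),green=lambda h:(h>50)&(h<75),blue=lambda h:(h>108)&(h<128),yellow=lambda h:(h>18)&(h<32))
def colmask(p,c):
    H=cv2.cvtColor(p,cv2.COLOR_RGB2HSV).astype(int); return COL[c](H[...,0])&(H[...,1]>120)&(H[...,2]>70)
E
python3 - <<'E'
from h import *
f=np.load("pics/top0.npz");p,d=f["p"],f["d"];W=world("top",d)
print("desk z",np.nanmedian(W[330:380,150:250,2]))
for n,(s,h) in SEED.items():
    for lo in (.008,h-.007):
        m=comp(W,s,lo)
        if m.sum()<5: print(n,"none");continue
        c,wh,a=rect(W[m][:,:2]); v,u=np.nonzero(m);e,wh2,a2=rect(onplane("top",np.c_[u,v],h))
        print(n,lo,m.sum(),c.round(4),np.round(wh),round(a,1),"zmax",round(float(np.nanpercentile(W[m][:,2],90)),3),"plane",e.round(4),np.round(wh2),round(a2,1))
for c,(u,v) in dict(red=(151,181),green=(209,163),blue=(167,242),yellow=(227,224)).items():
    m=colmask(p,c);b=np.zeros_like(m);b[v-45:v+45,u-40:u+40]=1;m&=b
    y,x=np.nonzero(m);ce,wh,a=rect(onplane("top",np.c_[x,y],.008));print("bay",c,m.sum(),ce.round(4),np.round(wh),round(a,1),"z",np.nanmedian(W[m][:,2]).round(3))
for n in("mouse","case","dial","power_bank"):
    print(n,[(np.round(r["at"],3).tolist(),round(r["score"],2)) for r in tip_of("top",n)])
for n,c in dict(mouse="blue",case="green",dial="yellow",power_bank="red").items():
    (u,v),h=SEED[n];m=colmask(p,c);b=np.zeros_like(m);b[v-30:v+30,u-25:u+25]=1
    y,x=np.nonzero(m&b);e=rect(onplane("top",np.c_[x,y],h));print(n,"light",e[0].round(4),np.round(e[1]),round(e[2],1))
cv2.imwrite("pics/crop.png",cv2.resize(p[110:330,280:540,::-1],None,fx=3,fy=2.7))
E
```

```text
desk z -0.00017437624328953127
mouse 0.008 1513 [ 0.4348 -0.3757] [105.  60.] -21.9 zmax 0.04 plane [ 0.4325 -0.3693] [109.  62.] -22.3
mouse 0.031 989 [ 0.4355 -0.377 ] [100.  53.] -22.5 zmax 0.04 plane [ 0.435 -0.375] [100.  53.] -22.5
case 0.008 633 [ 0.6015 -0.0997] [62. 46.] -3.1 zmax 0.028 plane [ 0.5988 -0.0991] [66. 46.] -3.2
case 0.019 573 [ 0.6016 -0.1002] [62. 45.] -2.5 zmax 0.028 plane [ 0.6002 -0.0999] [63. 45.] -2.3
dial 0.008 595 [ 0.4314 -0.2377] [53. 52.] 79.2 zmax 0.033 plane [ 0.4298 -0.2361] [55. 54.] 82.3
dial 0.023 547 [ 0.4316 -0.2377] [53. 52.] 74.7 zmax 0.033 plane [ 0.4308 -0.2372] [53. 52.] 80.5
power_bank 0.008 1225 [ 0.4338 -0.0966] [100.  52.] -12.4 zmax 0.023 plane [ 0.4327 -0.0962] [101.  52.] -12.4
power_bank 0.013000000000000001 1215 [ 0.4338 -0.0966] [100.  52.] -12.4 zmax 0.023 plane [ 0.4329 -0.0962] [100.  52.] -12.4
unlit_mouse 0.008 1413 [ 0.5904 -0.2313] [107.  60.] 16.0 zmax 0.039 plane [ 0.5849 -0.2277] [109.  62.] 14.0
unlit_mouse 0.031 926 [ 0.5922 -0.2324] [100.  53.] 13.9 zmax 0.04 plane [ 0.5903 -0.2314] [100.  53.] 15.2
unlit_case 0.00
[... 753 characters left out ...]
plane [ 0.2707 -0.4003] [99. 52.] 52.5
bay red 1072 [0.6028 0.2675] [127. 102.] 10.1 z 0.008
bay green 1011 [0.6249 0.1416] [126. 102.] 10.0 z 0.008
bay blue 1163 [0.467  0.2435] [126. 102.] 10.0 z 0.008
bay yellow 1129 [0.4892 0.1176] [126. 102.] 10.0 z 0.008
mouse [([0.432, -0.373, -0.0], 0.96), ([0.274, -0.396, -0.002], 0.87)]
case [([0.603, -0.097, 0.002], 0.66)]
dial [([0.294, -0.166, -0.0], 0.94), ([0.322, -0.266, -0.002], 0.92), ([0.435, -0.234, 0.001], 0.7)]
power_bank [([0.431, -0.095, -0.002], 0.69)]
mouse light [ 0.4353 -0.3699] [81. 60.] -22.3
case light [ 0.6037 -0.0994] [51. 10.] -3.4
dial light [ 0.4327 -0.2375] [49. 48.] 82.3
power_bank light [ 0.4352 -0.096 ] [86. 12.] -12.1
```

View pics/crop.png

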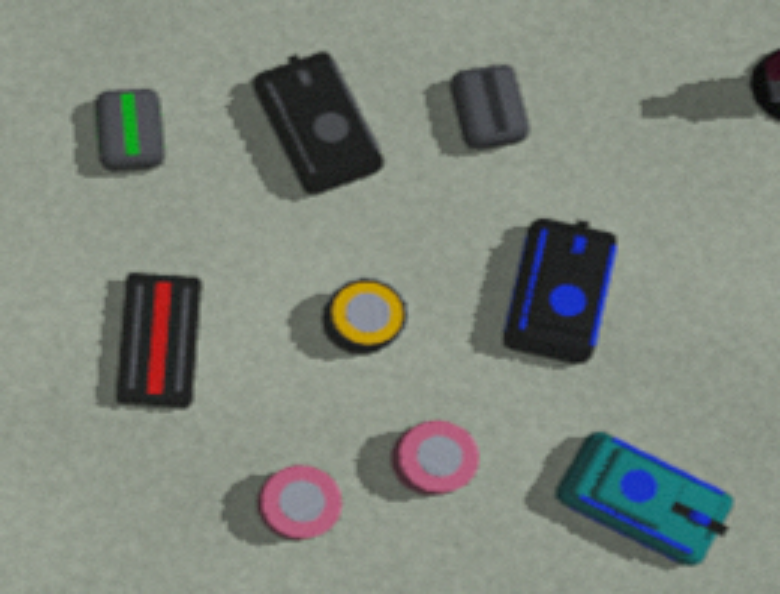

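The crop confirms the choice: blue-lit mouse at (560,290), green-bar case at (130,130), yellow dial at (365,315) and red-bar power bank at (160,340). Measured sizes and bay spacing match the given ones. I start with the power bank.

```bash
cat >> h.py <<'E'
def R(yaw):
    a=np.radians(yaw);z=np.array([np.cos(a),np.sin(a),0]);y=np.array([0,0,-1.]);return np.c_[np.cross(y,z),y,z]
# xy, jaw yaw (deg), bay xy
JOB=dict(power_bank=((.4335,-.0964),77.6,(.4*0+.6028,.2675)),case=((.6010,-.1000),87.2,(.6249,.1416)),
 dial=((.4314,-.2375),85,(.4892,.1176)),mouse=((.4352,-.3758),67.6,(.4670,.2435)))
UP=.16;ZG=.002;BAY=100.
def flip(n):
    (x,y),a,(bx,by)=JOB[n]; best=None
    for k in(0,180,-180):
        q=[solver.inverse_kinematics(np.array([px,py,z]),R(w+k)) for px,py,w in((x,y,a),(bx,by,BAY)) for z in(UP,ZG)]
        if any(i is None for i in q): continue
        s=max(abs(i[6]) for i in q)
        if best is None or s<best[0]: best=(s,k)
    return best
def do(n):
    (x,y),a,(bx,by)=JOB[n];k=flip(n)[1];t=env.sense()["t"]
    effector.release(); env.reach([x,y,UP],R(a+k)); env.movel([x,y,ZG],rate=.12); effector.grasp(20)
    print(n,"width",round(env.sense()["gripper_width"],4))
    env.movel([x,y,UP],rate=.2); s=env.sense();print(" lifted width",round(s["gripper_width"],4),"F",s["wrist_force"].round(1) if hasattr(s["wrist_force"],"round") else s["wrist_force"])
    env.reach([bx,by,UP-.06],R(BAY+k)) if False else env.reach([bx,by,UP],R(BAY+k))
    env.movel([bx,by,ZG+.009],rate=.12); env.pause(.1); effector.release(); env.movel([bx,by,UP],rate=.2)
    print(" took",round(env.sense()["t"]-t,1),"t",round(env.sense()["t"],1))
E
sed -i 's/\.4\*0+\.6028/.6028/; s/env.reach(\[bx,by,UP-.06\],R(BAY+k)) if False else //' h.py
python3 - <<'E'
from h import *
for n in JOB: print(n,flip(n))
do("power_bank")
p,d=viewer.read_camera("top");cv2.imwrite("pics/a.png",p[:,:,::-1]);np.savez("pics/a.npz",p=p,d=d)
E
```

```text
power_bank (np.float64(1.5655800564341615), -180)
case (np.float64(1.360304033998001), -180)
dial (np.float64(1.448290695617697), -180)
mouse (np.float64(1.695318691705863), -180)
power_bank width 0.0521
 lifted width 0.0518 F [ 0.4  0.  -1.6]
 took 10.4 t 10.7
```

View pics/a.png

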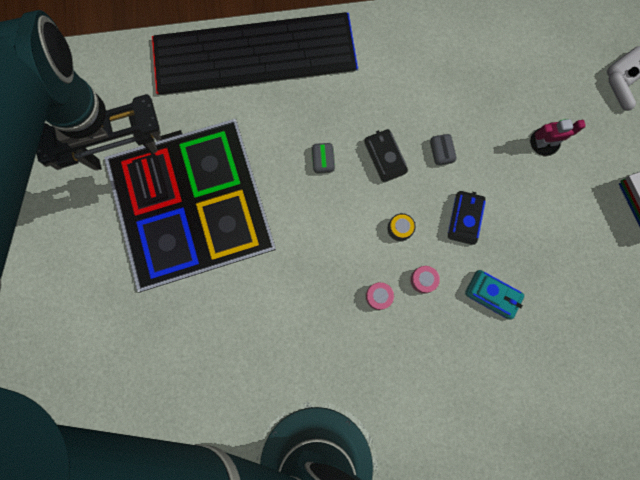

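The power bank now sits in the red bay at about (147,180), aligned with the border, and everything else is unmoved. I go on with the other three.

Run:
```python
from h import *
do("case");do("dial");do("mouse")
env.reach([.45,-.15,.3],R(-100))
p,d=viewer.read_camera("top");np.savez("pics/b.npz",p=p,d=d);cv2.imwrite("pics/b.png",p[:,:,::-1])
W=world("top",d)
for n,uv,h,b in(("power_bank",(148,180),.020,"power_bank"),("case",(209,163),.026,"case"),("dial",(227,224),.03,"dial"),("mouse",(167,242),.038,"mouse")):
    m=comp(W,uv,.008+h-.007,.07)
    if m.sum()<5: print(n,"none");continue
    v,u=np.nonzero(m);c,wh,a=rect(W[m][:,:2]);e=rect(onplane("top",np.c_[u,v],h+.008))
    t=np.array(JOB[b][2]);print(n,m.sum(),np.round(wh),round(a,1),"err mm",((c-t)*1000).round(1),((e[0]-t)*1000).round(1),"z",np.nanmedian(W[m][:,2]).round(3))
print(env.sense()["t"])
```

```text
case width 0.0461
 lifted width 0.0457 F [-0.5  0.5 -0.2]
 took 8.9 t 19.7
dial width 0.0535
 lifted width 0.0534 F [-0.9  0.9 -1.8]
 took 9.3 t 29.0
mouse width 0.0597
 lifted width 0.06 F [-0.   0.3 -1.6]
 took 10.3 t 39.2
power_bank 1168 [101.  52.] 10.3 err mm [-1.2 -2.7] [-2.3 -4.1] z 0.028
case 585 [62. 45.] 10.9 err mm [ 1.2 -2.4] [-0.3 -3.2] z 0.033
dial 548 [53. 51.] 36.6 err mm [ 0.2 -2. ] [-0.2 -2.4] z 0.039
mouse 980 [100.  53.] 9.5 err mm [ 0.2 -2.3] [-0.7 -3.6] z 0.043
40.8083
```

View pics/b.png

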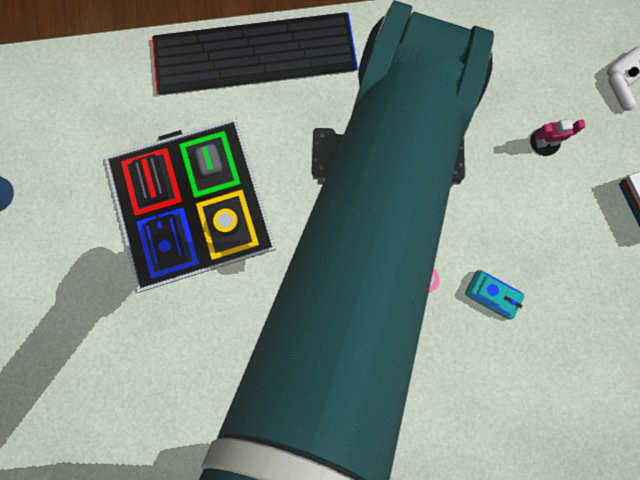

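All four are in place. The top camera puts each about 2–3 mm off in y, which is within calibration error. I check this with the side camera and confirm the look-alikes haven't moved.

Run:
```python
from h import *
env.reach([.30,.55,.3],R(-100))
p,d=viewer.read_camera("top");W=world("top",d)
for n in("unlit_mouse","unlit_case","turq","pink1","pink2"):
    s,h=SEED[n];m=comp(W,s,h-.007);c,wh,a=rect(W[m][:,:2]);print(n,c.round(4),round(a,1))
p,d=viewer.read_camera("side");W=world("side",d);cv2.imwrite("pics/c.png",cv2.resize(p[160:270,180:400,::-1],None,fx=3.6,fy=3.6))
for c,n,h,(u,v) in(("red","power_bank",.02,(291,194)),("green","case",.026,(331,211)),("blue","mouse",.038,(247,211)),("yellow","dial",.03,(285,230))):
    m=colmask(p,c);b=np.zeros_like(m);b[v-25:v+25,u-45:u+45]=1
    mm=m&b&(abs(W[...,2]-.008)<.006);y,x=np.nonzero(mm);B=rect(onplane("side",np.c_[x,y],.008))
    t=(W[...,2]>h+.001)&(W[...,2]<.07)&(np.hypot(W[...,0]-B[0][0],W[...,1]-B[0][1])<.06)
    o=rect(W[t][:,:2]);print(c,"bay",B[0].round(4),np.round(B[1]),round(B[2],1),n,np.round(o[1]),round(o[2],1),"off mm",((o[0]-B[0])*1000).round(1))
print(env.sense()["t"])
```

```text
unlit_mouse [ 0.5917 -0.2323] 14.1
unlit_case [ 0.5871 -0.355 ] 2.5
turq [ 0.2707 -0.4021] 52.5
pink1 [ 0.2987 -0.1707] -54.3
pink2 [ 0.3192 -0.2664] 82.1
red bay [0.6031 0.2589] [131. 113.] 4.4 power_bank [103.  56.] 10.4 off mm [1.4 4.3]
green bay [0.623  0.1373] [131. 110.] 9.9 case [60. 47.] 10.1 off mm [ 3.8 -0.3]
blue bay [0.4793 0.2431] [161. 116.] 12.4 mouse [94. 54.] 13.2 off mm [-10.1  -2.6]
yellow bay [0.4902 0.1207] [135. 122.] 9.5 dial [54. 52.] -66.7 off mm [ 0.2 -5.5]
43.4417
```

View pics/c.png

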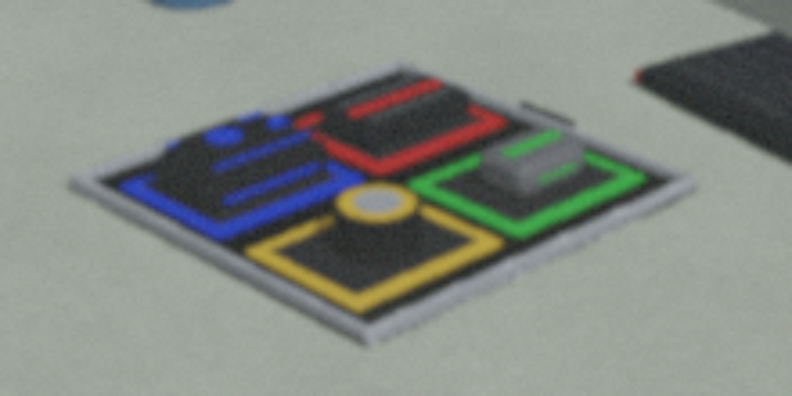

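The side picture shows all four flat inside the right borders, and the look-alikes are unmoved. The objects now hide parts of the borders, so that bay fit is unreliable. I refit the bays from the first side picture and compare again.

Run:
```python
from h import *
f=np.load("pics/side0.npz");p0=f["p"];p,d=viewer.read_camera("side");W=world("side",d)
W0=world("side",f["d"])
for c,n,h,(u,v) in(("red","power_bank",.02,(291,194)),("green","case",.026,(331,211)),("blue","mouse",.038,(247,211)),("yellow","dial",.03,(285,230))):
    m=colmask(p0,c);b=np.zeros_like(m);b[v-25:v+25,u-45:u+45]=1
    y,x=np.nonzero(m&b);B=rect(onplane("side",np.c_[x,y],.008))
    t=(W[...,2]>h+.003)&(W[...,2]<.07)&(np.hypot(W[...,0]-B[0][0],W[...,1]-B[0][1])<.065)
    y,x=np.nonzero(t);o=rect(W[t][:,:2]);e=rect(onplane("side",np.c_[x,y],h+.008))
    print(c,B[0].round(4),np.round(B[1]),round(B[2],1),n,np.round(o[1]),"off mm",((o[0]-B[0])*1000).round(1),((e[0]-B[0])*1000).round(1))
```

```text
red [0.6003 0.2629] [132. 115.] 10.1 power_bank [104.  53.] off mm [3.7 0.5] [-1.  -5.1]
green [0.623  0.1374] [132. 110.] 10.4 case [58. 44.] off mm [3.8 0.3] [ 1.3 -5.2]
blue [0.4672 0.2399] [132. 114.] 9.7 mouse [90. 51.] off mm [-0.1 -1.2] [-7.2 -3.8]
yellow [0.4892 0.1151] [131. 113.] 9.5 dial [56. 51.] off mm [2.2 0.9] [-1.7 -5. ]
```

Run:
```python
from h import *
workorder.finish_job(); print(env.sense()["t"])
```

```text
the job is handed in; nothing more can be done
the job is handed in; nothing more can be done
```

All four lit gadgets are flat in the bays of their own colour: power bank in red, case in green, dial in yellow and mouse in blue. I handed the job in at about 43.5 s of the allowed 102 s, with the arm parked clear of the tray.

- **Centring and alignment:** the top camera puts each gadget within about 3 mm of its bay centre by depth, and up to 5 mm by pixel projection. The long sides are within 1° of the bay's 10° direction.
- **Disagreement between checks:** the top camera sees a steady offset of about −2.4 mm in y. The side camera by depth puts y within about 1 mm and x up to 4 mm off. Its pixel projection gave up to about 8 mm, but at that slanted view it is too coarse to rely on. An earlier side-camera fit was spoiled by the gadgets hiding parts of the borders, so I redid it from the first picture.
- **Left alone:** the unlit mouse, unlit case, turquoise mouse and both pink dials measured within 1 mm of where they started.

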